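# Seat the three-legged detector mount on its kinematic base

### The job

On the calibration bench, take the detector that stands on three ball feet (not the one on the round disc) and set it gently, without dropping it, on the aluminium base with the three seats: the foot of the long leg in the cone, the two rear feet in the groove and on the flat pad, so that it sits fully home and level. Leave the other detector and the handheld meter where they are.

Things in the scene. Friction and masses are not known exactly. Their poses are not given: they have to be found in the camera images.
- mount: Loose detector on a Y-shaped metal mount, 350 g. Origin: level with the underside of the feet, below the housing's middle; x along the long leg, z up. Feet: slippery steel balls, 18 mm diameter, centres (62,0,9) (long leg), (-30,34,9), (-30,-34,9) mm. Legs at heights 22-30 mm. Grip the grey housing on them: 44 mm in x, 36 in y, heights 30-75 mm, centred over the origin; round window on top.
- base: Fixed plate 152x136x8 mm. Origin on the bench, plate middle at x +12 mm. Seats: cone at (62,0), V-groove at (-30,34) pointing at the cone, flat pad (44 mm disc) at (-30,-34) mm. Cone and groove: 40 mm wide at the rim, 31 mm above the bench, 45 degree flanks; pad top 14.7 mm up. Seated mount: axes match the base's, origin 14.7 mm above the base's. Let go within 10 mm, the feet slide home.
- disc_detector: Bystander, loose: the same grey housing (44 x 36 x 45 mm, from height 10 to 55 mm) on a round aluminium disc of 84 mm diameter, 10 mm thick, without feet. Origin at the centre of its underside.
- meter: Bystander, loose: grey handheld meter lying on its back, 70 x 130 x 28 mm, with a small screen and keys. Origin at the centre of its underside.

How it is judged:
At the end, for the whole second after the job is handed in: The mount rests, released and still, in its seats: its origin within 6 mm (along the base's x and y) of the point above the base's origin and 11.5 to 18 mm above it (14.7 mm nominal), its x axis within 4 degrees of the base's x axis, level within 2.3 degrees (x of mount in the frame of base between -0.006 and 0.006 m and y of mount in the frame of base between -0.006 and 0.006 m and z of mount in the frame of base between 0.0115 and 0.018 m and angle between the x axis of mount and the x axis of base, either way round below 0.07 rad and angle between mount's own z axis and vertical below 0.04 rad and linear speed of mount below 0.02 m/s); the robot touches nothing.
It fails at once if the mount is dropped onto the base (over 0.6 m/s close above the seats) (horizontal distance between mount and base below 0.05 m and height (world z) of mount below 0.045 m and linear speed of mount above 0.6 m/s).
It fails at once if the other detector is moved by more than 30 mm (distance of disc_detector from where it was at the start of the episode above 0.03 m).
It fails at once if the handheld meter is moved by more than 30 mm (distance of meter from where it was at the start of the episode above 0.03 m).
It also fails if it takes over 38 s, if anything falls off the work surface, if the arm or the gripper's body presses on something with over 40 N, if the wrist force passes 120 N, or if a joint passes its speed limit or range.

### The arm

A 6-joint arm with a two-finger parallel gripper is mounted at the origin on the work surface. World frame = base frame: x ahead of the robot, y to its left, z up, the work surface at z = 0. Lengths are in m, angles in rad, forces in N, time in s.
With the tool pointing down it reaches from about 0.375 to 0.925 m from the base axis. Payload 5.7 kg.
Tool frame: the origin (TCP) lies on the centre line of the jaws, within the pads' length; the fingertips stand ahead of it and the grasp point (between the pads) lies 11 mm behind it (env.tip_extent is the z of the fingertips in the tool frame, in m); z points along the fingers, y is the line along which they close (so a half turn about z gives the same grasp; the last joint's range is limited). The gripper opens to 85 mm and grips with 20 to 120 N. Pads are 22 mm wide; open, the fingers measure 114 mm over their backs; the gripper's body (76 mm by 85 mm) begins 54 mm behind the grasp point. The pads swing forward as they close: fully open they stand 13 mm farther back than shut.
Start: joints at [1.021, 0.359, 1.51, -0, 1.272, -0.115], TCP at [0.253, 0.544, 0.217] pointing down, gripper open.
Joint ranges: [-2.97, 2.97], [-1.01, 2.36], [0.21, 2.38], [-0.96, 4.11], [0.2, 2.71], [-2.98, 2.98]. Speed limits (rad/s): [2.39, 2.39, 3.14, 3.14, 3.14, 3.14].

### API

Orientations are given as a unit quaternion [w, x, y, z].
In Python, from workcell import env, eyes gives the robot as it stands.
- The arm moves only by the tool apply_moves, never from a script. Its argument "motion" is a list of rows, each a list of 3 entries, a list of its own where there are three numbers: the opening, from 0 (shut) to 1 (fully open), then the shift along the tool's x, y, z in mm, then the turn, a rotation vector about the tool's x, y, z in degrees. A call has exactly 10 rows; each row is the pose to reach, as a shift and turn from the pose commanded when the call began, along the tool's axes at that moment; what a row does not reach only later rows make up. A row lasts 1/12 s, in which the tool goes at most 41.7 mm and 7.16 degrees, less where a joint would pass 70% of its speed; a pose out of reach is approached as far as the arm can. A call with a gripper value outside its range is refused whole. The fingers move at their own pace and stop on an object; "grip_force" is the grip in N (left out, the last holds). Time passes only in rows, so rows that repeat a pose let the fingers close, or fill a call up. It gives the time, the measured TCP pose, the force, the opening and the grip force at its end, in the units of the state.
- env.sense(): the state, without advancing time (a new reading comes with each control period).
- eyes.snapshot(name): name is "scene" or "top" or "wrist"; returns a dict with "color" (420x560x3 uint8, red, green, blue), "fov_y" (degrees; the focal length in pixels is half the picture's height over the tangent of half this angle, whatever the lens; pixels are square), "cx", "cy" (the principal point, pixels), "pose" (4x4, takes a point from camera to world coordinates). Camera axes: x right, y down, z forward; pixel columns grow to the right and rows downward; lengths in m; the calibration is good to about 2 mm. The wrist camera is an equidistant fisheye: a pixel r from the principal point sees the ray r / f radians off the axis. A picture is of the moment at which its call begins. There is no depth.
- env.close_job(): hands the job in; it is judged then, once.
The state is a dict: "time_s": time; "joint_positions": joint angles; "qvel": joint speeds; "joint_torque": joint torques, N m; "position": TCP position; "eef_rot": TCP orientation; "ft_force": force on the tool from outside, world axes, zero at the start; "torque": the same for the moment, N m; "width": finger opening in m; "gripper_force": force on a finger pad.
Only numpy, scipy, OpenCV 4.12 (cv2) and the standard library are available. Lean on these libraries where they do the work, as an engineer would, in place of code of your own. Each camera call takes 0.05 s, during which the arm holds its last target. There are 200 camera calls.

## Working session

There is one attempt and no reset: what is moved stays moved. The work goes in short steps, Python scripts to look and compute and a tool call to move; the robot and the scene stay as the last step left them, time stands still between calls to the robot, and variables do not carry over. Pictures are saved under pics/ and viewed, at most 10 in all, crops included, and the job is handed in when it is done.

Besides the shell and the picture viewer there is one more tool, called after ">>>" as name(argument=value, ...), one argument or row to a line, values as JSON. apply_moves: Moves the arm, as the interface text tells. Its arguments: {"type":"object","properties":{"motion":{"type":"array"},"grip_force":{"type":"number"}},"required":["motion"]}

```bash
mkdir -p pics; ls
cat > h.py <<'E'
import numpy as np, cv2
from workcell import env, eyes
def snap(n,f):
    s=eyes.snapshot(n); cv2.imwrite(f'pics/{f}.png',cv2.cvtColor(s['color'],cv2.COLOR_RGB2BGR)); np.save(f'pics/{f}.npy',s,allow_pickle=True); return s
def load(f): return np.load(f'pics/{f}.npy',allow_pickle=True).item()
def ray(s,u,v,fish=False):
    f=s['color'].shape[0]/2/np.tan(np.radians(s['fov_y'])/2)
    a=np.array([u-s['cx'],v-s['cy']],float)
    if fish:
        r=np.hypot(*a); t=r/f; d=np.r_[a/max(r,1e-9)*np.sin(t),np.cos(t)]
    else: d=np.r_[a/f,1]
    T=np.array(s['pose']); return T[:3,3],T[:3,:3]@d
def onz(s,u,v,z,fish=False):
    o,d=ray(s,u,v,fish); return o+d*(z-o[2])/d[2]
def proj(s,p,fish=False):
    f=s['color'].shape[0]/2/np.tan(np.radians(s['fov_y'])/2)
    T=np.array(s['pose']); c=T[:3,:3].T@(np.array(p)-T[:3,3])
    if fish:
        r=np.hypot(c[0],c[1]); t=np.arctan2(r,c[2]); return c[:2]/r*t*f+[s['cx'],s['cy']]
    return c[:2]/c[2]*f+[s['cx'],s['cy']]
E
python3 - <<'E'
from h import *
for n in('top','scene','wrist'):
    s=snap(n,n+'0'); print(n,s['fov_y'],s['cx'],s['cy'],np.round(s['pose'],3).tolist())
a=env.sense(); print(a['position'],a['eef_rot'],a['width'],env.tip_extent,a['time_s'])
E
```

```text
pics
top 57.665505648236405 280.91823656788324 204.8172408423865 [[0.023, -0.992, 0.124, 0.492], [-1.0, -0.025, -0.01, -0.01], [0.013, -0.123, -0.992, 0.805], [0.0, 0.0, 0.0, 1.0]]
scene 46.34967010398796 291.64545827692893 216.76105913840732 [[-0.153, 0.825, -0.544, 1.126], [0.988, 0.128, -0.083, 0.089], [0.002, -0.55, -0.835, 0.884], [0.0, 0.0, 0.0, 1.0]]
wrist 65.70646984690485 284.74379808789615 211.13666959721564 [[0.421, 0.857, 0.298, 0.176], [0.907, -0.397, -0.139, 0.58], [-0.001, 0.329, -0.944, 0.374], [0.0, 0.0, 0.0, 1.0]]
[0.25244336 0.5436858  0.21610344] [-2.47203697e-04  2.15686716e-01  9.76462317e-01 -7.23541812e-04] 0.08564725411918811 0.008 0.15
```

View pics/top0.png

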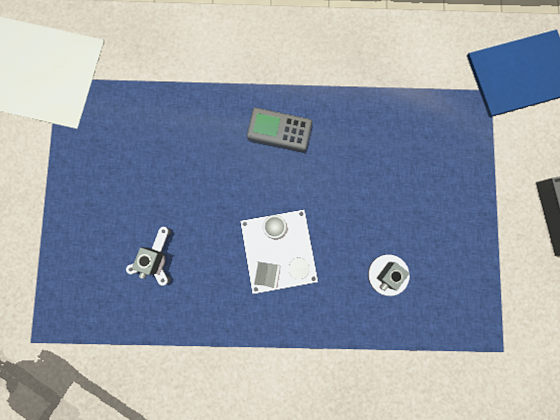

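View pics/scene0.png

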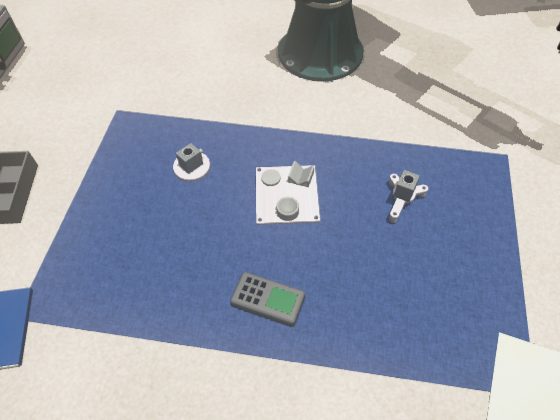

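The top view shows the mount at about (148,261), its long foot at (164,232) and rear feet at (131,269) and (166,281). On the base, the cone is at (275,228), the groove at (267,273) and the pad at (299,268). The disc detector is at (390,275) and the meter at (280,130). The scene view agrees. I'll measure with masks next.

Run:
```python
from h import *
s=load('top0'); im=s['color']
hsv=cv2.cvtColor(im,cv2.COLOR_RGB2HSV)
blue=((hsv[...,0]>100)&(hsv[...,0]<125)&(hsv[...,1]>100)).astype(np.uint8)
nb=1-blue
# base plate
m=np.zeros_like(nb); m[195:305,225:335]=nb[195:305,225:335]
c=max(cv2.findContours(m,0,2)[0],key=cv2.contourArea)
P=np.array([onz(s,*p,0.008)[:2] for p in c[:,0]],np.float32)
r=cv2.minAreaRect(P); print('plate',r)
for n,uv,z in(('cone',(275,228),.031),('groove',(267,274),.025),('pad',(299,268),.0147)): print(n,onz(s,*uv,z).round(4))
for n,uv,z in(('long',(164,231),.03),('r1',(131,269),.03),('r2',(166,281),.03),('hous',(146,260),.075)): print(n,onz(s,*uv,z).round(4))
a=im[215:300,115:200]; b=im[195:305,225:335]
k=lambda x:cv2.resize(x,(400,400),interpolation=cv2.INTER_CUBIC)
cv2.imwrite('pics/c.png',cv2.cvtColor(np.hstack([k(a),k(b)]),cv2.COLOR_RGB2BGR))
```

```text
plate ((0.4946269989013672, -0.015486501157283783), (0.15418754518032074, 0.13806982338428497), 11.471351623535156)
cone [ 0.5402 -0.0072  0.031 ]
groove [0.4476 0.0066 0.025 ]
pad [ 0.4606 -0.0582  0.0147]
long [0.5289 0.2169 0.03  ]
r1 [0.4517 0.2778 0.03  ]
r2 [0.4297 0.2069 0.03  ]
hous [0.4713 0.2342 0.075 ]
```

View pics/c.png

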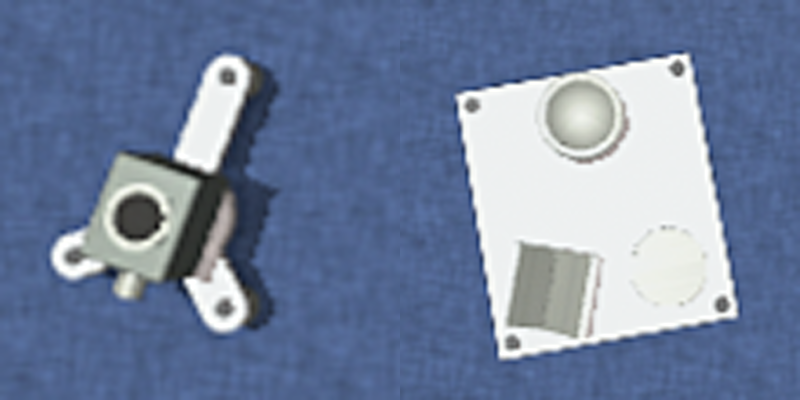

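```bash
cat >> h.py <<'E'
def fit(M,W):
    M=np.array(M,float)[:,:2];W=np.array(W,float)[:,:2]
    a=M-M.mean(0);b=W-W.mean(0)
    t=np.arctan2((a[:,0]*b[:,1]-a[:,1]*b[:,0]).sum(),(a*b).sum())
    c,q=np.cos(t),np.sin(t);R=np.array([[c,-q],[q,c]]);o=W.mean(0)-R@M.mean(0)
    return o,np.degrees(t),(W-(M@R.T+o))
from scipy.spatial.transform import Rotation as Ro
def goal(xy,z,yaw):  # tool-y line at yaw(deg)+90 modulo 180, pointing down
    s=env.sense();R=Ro.from_quat(np.roll(s['eef_rot'],-1)).as_matrix()
    best=None
    for k in(0,180):
        t=np.radians(yaw+k); G=np.array([[np.cos(t),np.sin(t),0],[np.sin(t),-np.cos(t),0],[0,0,-1]]).astype(float)
        v=np.degrees(Ro.from_matrix(R.T@G).as_rotvec())
        if best is None or np.linalg.norm(v)<np.linalg.norm(best): best=v
    print('shift mm',(R.T@(np.r_[xy,z]-s['position'])*1000).round(1),'turn',best.round(2),'q',s['joint_positions'].round(2),'F',s['ft_force'].round(1),'w',s['width'],'t',s['time_s'])
E
python3 - <<'E'
from h import *
s=load('top0')
px=[(163.4,230.9),(130.5,269.4),(162.8,280.4)]
W=[onz(s,*p,.03) for p in px]
o,y,res=fit([(.062,0),(-.03,.034),(-.03,-.034)],W)
print('mount',o,y,(res*1000).round(1)); print('window',onz(s,144.3,260.9,.075))
px=[(225+x/400*110,195+y_/400*110) for x,y_ in((180,113),(151,290),(269,265))]
W=[onz(s,*p,z) for p,z in zip(px,(.031,.022,.0147))]
print('base',fit([(.062,0),(-.03,.034),(-.03,-.034)],W))
s=load('scene0');print('scene check',[onz(s,u,v,.075).round(3) for u,v in [(408,179)]])
goal(o,.16,y)
E
```

```text
mount [0.46957318 0.23693992] -17.42150011822535 [[ 0.3 -0.2]
 [-0.3  0.4]
 [-0.  -0.2]]
window [0.46959313 0.23725756 0.075     ]
base (array([ 0.48299646, -0.01901723]), np.float64(12.199124092139234), array([[ 5.22702119e-04, -1.41506580e-04],
       [-5.33695116e-04, -2.62254767e-04],
       [ 1.09929973e-05,  4.03761347e-04]]))
scene check [array([0.469, 0.234, 0.075])]
shift mm [-326.1 -186.7   56.3] turn [-0.09 -0.02 -7.49] q [ 1.02  0.36  1.51 -0.    1.27 -0.12] F [-0.2  0.  -1.1] w 0.08564725411918811 t 0.15
```

Three feet fit within 0.5 mm, and the window and the second view agree. Moving above the mount.

>>> apply_moves(
  motion=[
    [1,[-33,-19,6],[0,0,-1]],
    [1,[-70,-40,12],[0,0,-2]],
    [1,[-106,-61,18],[0,0,-3]],
    [1,[-142,-81,25],[0,0,-4]],
    [1,[-178,-102,31],[0,0,-5]],
    [1,[-214,-123,37],[0,0,-6]],
    [1,[-250,-143,43],[0,0,-7]],
    [1,[-286,-164,50],[0,0,-7.5]],
    [1,[-322,-184,56],[0,0,-7.5]],
    [1,[-326,-187,56],[0,0,-7.5]],
  ],
  grip_force=40,
)

```text
time_s: 0.98
position: [0.4726, 0.2325, 0.1598]
eef_rot: [0.001, 0.153, 0.988, -0.001]
ft_force: [0.6, -0.0, 0.2]
width: 0.0855
gripper_force: 0.0
```

Run:
```python
from h import *
s=snap('wrist','w1')
c,q=np.cos(np.radians(-17.42)),np.sin(np.radians(-17.42))
f=lambda x,y,z:proj(s,(.4696+c*x-q*y,.2369+q*x+c*y,z),True).round(0)
print('pred window',f(0,0,.075),'feet',f(.062,0,.03),f(-.03,.034,.03),f(-.03,-.034,.03))
print(np.round(s['pose'],3).tolist(),env.sense()['position'])
goal((.4696,.2369),.047,-17.4)
```

```text
pred window [288. 206.] feet [288. 252.] [326. 159.] [250. 159.]
[[0.302, 0.9, 0.314, 0.392], [0.953, -0.285, -0.101, 0.259], [-0.001, 0.33, -0.944, 0.317], [0.0, 0.0, 0.0, 1.0]] [0.47187351 0.23344889 0.16007358]
shift mm [  3.3   2.8 113.1] turn [-0.09  0.03 -0.27] q [ 0.33  0.32  1.74 -0.    1.09 -0.93] F [0.1 0.3 0.3] w 0.08540788478125985 t 1.0333
```

View pics/w1.png

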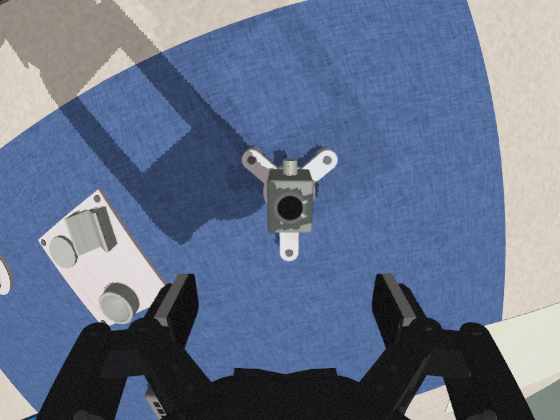

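The window is at (290,207) and the feet at (289,254), (330,159) and (252,159). All are within 2–4 px of the prediction, about 1.5 mm. The jaws line up across the housing's y faces, so I'll descend.

>>> apply_moves(
  motion=[
    [1,[0,1,10],[0,0,0]],
    [1,[0,1,28],[0,0,0]],
    [1,[0,1,46],[0,0,0]],
    [1,[0,1,64],[0,0,0]],
    [1,[0,1,80],[0,0,0]],
    [1,[0,1,94],[0,0,0]],
    [1,[0,1,105],[0,0,0]],
    [1,[0,1,113],[0,0,0]],
    [1,[0,1,113],[0,0,0]],
    [1,[0,1,113],[0,0,0]],
  ],
)

```text
time_s: 1.87
position: [0.469, 0.239, 0.0474]
eef_rot: [-0.001, 0.151, 0.989, -0.0]
ft_force: [0.6, -0.1, 0.4]
width: 0.0851
gripper_force: 0.0
```

>>> apply_moves(
  motion=[
    [0.6,[0,0,0],[0,0,0]],
    [0.5,[0,0,0],[0,0,0]],
    [0.4,[0,0,0],[0,0,0]],
    [0.3,[0,0,0],[0,0,0]],
    [0.2,[0,0,0],[0,0,0]],
    [0.2,[0,0,0],[0,0,0]],
    [0.2,[0,0,0],[0,0,0]],
    [0.2,[0,0,0],[0,0,0]],
    [0.2,[0,0,0],[0,0,0]],
    [0.2,[0,0,0],[0,0,0]],
  ],
)

```text
time_s: 2.7
position: [0.4706, 0.2384, 0.0484]
eef_rot: [0.001, 0.152, 0.988, 0.0]
ft_force: [-0.5, 0.9, 5.3]
width: 0.0348
gripper_force: 41.6
```

Run:
```python
from h import *
goal((.4701,.238),.047,-17.4); a=env.sense(); print(a['position'],a['gripper_force'])
goal((.483,-.0185),.13,11.9)
```

```text
shift mm [ 0.4 -0.5  1.4] turn [ 0.05  0.06 -0.03] q [ 0.34  0.47  1.84  0.    0.83 -0.93] F [-0.5  0.9  5.3] w 0.034757002975726654 t 2.7
[0.47060399 0.23839737 0.04844462] 41.5536904335022
shift mm [ -88.9 -241.3  -81.7] turn [  0.04   0.07 -29.33] q [ 0.34  0.47  1.84  0.    0.83 -0.93] F [-0.5  0.9  5.3] w 0.034757002975726654 t 2.7
```

Gripped at 35 mm width. Lifting straight up with a firmer grip.

>>> apply_moves(
  motion=[
    [0.2,[0,0,0],[0,0,0]],
    [0.2,[0,0,-4],[0,0,0]],
    [0.2,[0,0,-12],[0,0,0]],
    [0.2,[0,0,-24],[0,0,0]],
    [0.2,[0,0,-38],[0,0,0]],
    [0.2,[0,0,-52],[0,0,0]],
    [0.2,[0,0,-66],[0,0,0]],
    [0.2,[0,0,-76],[0,0,0]],
    [0.2,[0,0,-82],[0,0,0]],
    [0.2,[0,0,-83],[0,0,0]],
  ],
  grip_force=70,
)

```text
time_s: 3.53
position: [0.4704, 0.2383, 0.1319]
eef_rot: [0.001, 0.151, 0.988, 0.0]
ft_force: [0.3, 0.4, -3.0]
width: 0.0337
gripper_force: 70.5
```

>>> apply_moves(
  motion=[
    [0.2,[-4,-10,0],[0,0,-2]],
    [0.2,[-12,-32,0],[0,0,-5]],
    [0.2,[-23,-64,0],[0,0,-9]],
    [0.2,[-36,-99,0],[0,0,-13.5]],
    [0.2,[-50,-135,0],[0,0,-18]],
    [0.2,[-63,-170,0],[0,0,-22]],
    [0.2,[-75,-204,0],[0,0,-26]],
    [0.2,[-84,-228,0],[0,0,-28.5]],
    [0.2,[-88,-239,0],[0,0,-29.3]],
    [0.2,[-89,-241,0],[0,0,-29.3]],
  ],
)

```text
time_s: 4.37
position: [0.4824, -0.0209, 0.1302]
eef_rot: [-0.001, -0.102, 0.995, -0.0]
ft_force: [0.5, 0.7, -3.6]
width: 0.034
gripper_force: 70.7
```

Run:
```python
from h import *
s=snap('wrist','w2'); t=snap('top','t2'); sc=snap('scene','s2')
goal((.483,-.0185),.0617,11.9); print(env.sense()['position'],env.sense()['gripper_force'])
k=cv2.resize(sc['color'][110:250,220:360],(400,400),interpolation=cv2.INTER_CUBIC)
k2=cv2.resize(s['color'],(400,300)); k2=np.vstack([k2,np.zeros((100,400,3),np.uint8)])
cv2.imwrite('pics/v2.png',cv2.cvtColor(np.hstack([k,k2]),cv2.COLOR_RGB2BGR))
```

```text
shift mm [-0.8 -0.7 68.6] turn [ 0.05 -0.07 -0.08] q [-0.18  0.3   1.86  0.    0.99 -1.96] F [ 0.4  0.2 -3.7] w 0.03378549517755649 t 4.5167
[ 0.48212381 -0.0180279   0.13027186] 70.74041604995728
```

View pics/w2.png

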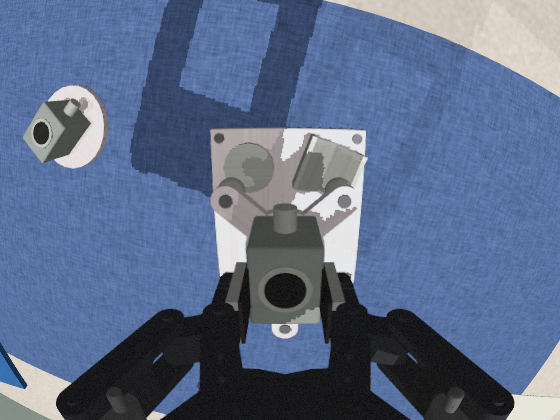

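View pics/v2.png

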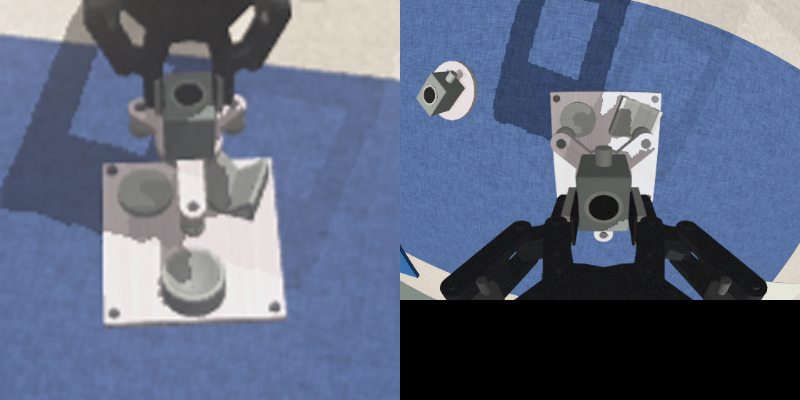

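The mount is held level: the feet are at (225,201), (344,201) and (285,328), and the plate's rear screws are at (218,138) and (357,139). I'll check the held offset and the base from this view.

Run:
```python
from h import *
s=load('w2'); p=env.sense()['position']
z=.03+p[2]-.0478
F=[(.062,0),(-.03,.034),(-.03,-.034)]
W=[onz(s,*q,z,True) for q in((285,328),(344,201),(225,201))]
o,y,r=fit(F,W);print('mount wrist',o,y,(r*1000).round(1),'tcp',p)
t=load('s2')
W=[onz(t,220+u*.35,110+v*.35,z) for u,v in((193,207),(235,102),(140,103))]
o,y,r=fit(F,W);print('mount scene',o,y,(r*1000).round(1))
t0=load('scene0')
W=[onz(t0,*q,zz)for q,zz in(((288,206),.031),((271,177.5),.0147))];print('base seats scene',np.round(W,4))
c,q=np.cos(np.radians(11.9)),np.sin(np.radians(11.9))
g=lambda x,y:(.483+c*x-q*y,-.0185+q*x+c*y)
print('expected',g(.062,0),g(-.03,-.034))
# plate corners: rear corners in wrist and hole corner offsets
for uv in((210,130),(366,130)):
    print('corner',onz(s,*uv,.008,True).round(4))
print('exp',g(-.064,-.068),g(-.064,.068))
```

```text
mount wrist [ 0.48246953 -0.02051289] 11.911402894612207 [[-0.7 -0.1]
 [ 0.4  0. ]
 [ 0.2  0. ]] tcp [ 0.48212381 -0.0180279   0.13027186]
mount scene [ 0.48191596 -0.01993974] 10.923409865763137 [[ 2.2  1. ]
 [-0.5  0.2]
 [-1.7 -1.2]]
base seats scene [[ 0.5451 -0.0066  0.031 ]
 [ 0.4633 -0.0582  0.0147]]
expected (np.float64(0.5436675570763102), np.float64(-0.0057153405054089605)) (np.float64(0.46065567275043207), np.float64(-0.05795543105535936))
corner [ 0.4351 -0.0966  0.008 ]
corner [0.4072 0.0362 0.008 ]
exp (np.float64(0.43439730956045697), np.float64(-0.09823567885230523)) (np.float64(0.4063535403465154), np.float64(0.03484154312153663))
```

Everything agrees to about 2–3 mm, well inside the 10 mm capture range. I'll lower it with a small y correction.

>>> apply_moves(
  motion=[
    [0.2,[-1,2,6],[0,0,0]],
    [0.2,[-1,2,16],[0,0,0]],
    [0.2,[-1,2,27],[0,0,0]],
    [0.2,[-1,2,38],[0,0,0]],
    [0.2,[-1,2,47],[0,0,0]],
    [0.2,[-1,2,54],[0,0,0]],
    [0.2,[-1,2,59],[0,0,0]],
    [0.2,[-1,2,62],[0,0,0]],
    [0.2,[-1,2,64],[0,0,0]],
    [0.2,[-1,2,64],[0,0,0]],
  ],
)

```text
time_s: 5.35
position: [0.4833, -0.0162, 0.0666]
eef_rot: [-0.0, -0.104, 0.995, -0.0]
ft_force: [0.5, 0.0, -3.7]
width: 0.034
gripper_force: 70.7
```

Run:
```python
from h import *
goal((.483,-.0185),.0617,11.9);a=env.sense();print(a['position'],a['torque'])
```

```text
shift mm [ 0.8 -2.2  4.9] turn [-0.   -0.01 -0.01] q [-0.18  0.4   1.92 -0.    0.83 -1.95] F [ 0.5  0.  -3.7] w 0.03395474357434773 t 5.35
[ 0.48329408 -0.01622879  0.0665937 ] [-0.04452033 -0.02297692  0.00628077]
```

>>> apply_moves(
  motion=[
    [0.2,[0,0,0.5],[0,0,0]],
    [0.2,[0,0,1],[0,0,0]],
    [0.2,[0,0,1.5],[0,0,0]],
    [0.2,[0,0,2],[0,0,0]],
    [0.2,[0,0,2.5],[0,0,0]],
    [0.2,[0,0,3],[0,0,0]],
    [0.2,[0,0,3.5],[0,0,0]],
    [0.2,[0,0,3.5],[0,0,0]],
    [0.2,[0,0,3.5],[0,0,0]],
    [0.2,[0,0,3.5],[0,0,0]],
  ],
  grip_force=30,
)

```text
time_s: 6.18
position: [0.4831, -0.0176, 0.064]
eef_rot: [-0.0, -0.104, 0.995, -0.001]
ft_force: [-3.7, -6.1, 6.1]
width: 0.0338
gripper_force: 71.8
```

Contact. The side forces point toward −x and −y, so I'll follow them back by about 2 mm while lowering the last bit.

>>> apply_moves(
  motion=[
    [0.2,[0.3,-0.5,0],[0,0,0]],
    [0.2,[0.6,-1,0],[0,0,0]],
    [0.2,[1,-1.5,0],[0,0,0]],
    [0.2,[1,-2,0],[0,0,0]],
    [0.2,[1,-2,0.5],[0,0,0]],
    [0.2,[1,-2,1],[0,0,0]],
    [0.2,[1,-2,1],[0,0,0]],
    [0.2,[1,-2,1],[0,0,0]],
    [0.2,[1,-2,1],[0,0,0]],
    [0.2,[1,-2,1],[0,0,0]],
  ],
)

```text
time_s: 7.02
position: [0.4828, -0.0183, 0.0633]
eef_rot: [0.0, -0.103, 0.995, -0.0]
ft_force: [-4.8, -1.8, 14.8]
width: 0.0341
gripper_force: 72.9
```

Nearly home (about 0.5 mm). Releasing slowly.

>>> apply_moves(
  motion=[
    [0.36,[0,0,0],[0,0,0]],
    [0.39,[0,0,0],[0,0,0]],
    [0.42,[0,0,0],[0,0,0]],
    [0.46,[0,0,0],[0,0,0]],
    [0.5,[0,0,0],[0,0,0]],
    [0.6,[0,0,0],[0,0,0]],
    [0.75,[0,0,0],[0,0,0]],
    [0.9,[0,0,0],[0,0,0]],
    [0.9,[0,0,0],[0,0,0]],
    [0.9,[0,0,0],[0,0,0]],
  ],
)

```text
time_s: 7.85
position: [0.4827, -0.0184, 0.0622]
eef_rot: [-0.0, -0.104, 0.995, -0.0]
ft_force: [-0.7, -0.2, 0.0]
width: 0.077
gripper_force: 0.0
```

>>> apply_moves(
  motion=[
    [0.9,[0,0,-5],[0,0,0]],
    [0.9,[0,0,-15],[0,0,0]],
    [0.9,[0,0,-30],[0,0,0]],
    [0.9,[0,0,-50],[0,0,0]],
    [0.9,[0,0,-70],[0,0,0]],
    [0.9,[0,0,-90],[0,0,0]],
    [0.9,[0,0,-110],[0,0,0]],
    [0.9,[0,0,-125],[0,0,0]],
    [0.9,[0,0,-135],[0,0,0]],
    [0.9,[0,0,-135],[0,0,0]],
  ],
)

```text
time_s: 8.68
position: [0.4842, -0.0187, 0.1996]
eef_rot: [0.002, -0.104, 0.995, -0.001]
ft_force: [0.1, -0.3, -0.4]
width: 0.0766
gripper_force: 0.0
```

Run:
```python
from h import *
s=snap('wrist','w3'); sc=snap('scene','s3'); a=env.sense(); print(a['position'],a['ft_force'],a['time_s'],a['width'])
k=lambda x:cv2.resize(x,(400,400),interpolation=cv2.INTER_CUBIC)
cv2.imwrite('pics/v3.png',cv2.cvtColor(np.hstack([k(sc['color'][130:250,220:340]),k(s['color'][100:300,185:385])]),cv2.COLOR_RGB2BGR))
c,q=np.cos(np.radians(11.9)),np.sin(np.radians(11.9))
for x,y in((.062,0),(-.03,.034),(-.03,-.034)):
    p=(.483+c*x-q*y,-.0185+q*x+c*y,.0447)
    print('w',(proj(s,p,True)-[185,100])*2,'s',(proj(sc,p)-[220,130])*400/120)
```

```text
[ 0.48260054 -0.01839893  0.19720284] [-0.9192476   0.23638863 -0.11273632] 8.7833 0.07712471689687213
w [199.78632472 286.02376054] s [228.40219811 239.21428154]
w [269.74028192 113.26465279] s [272.85609999 122.72719927]
w [129.94746571 113.21555474] s [169.57131066 127.01883409]
```

View pics/v3.png

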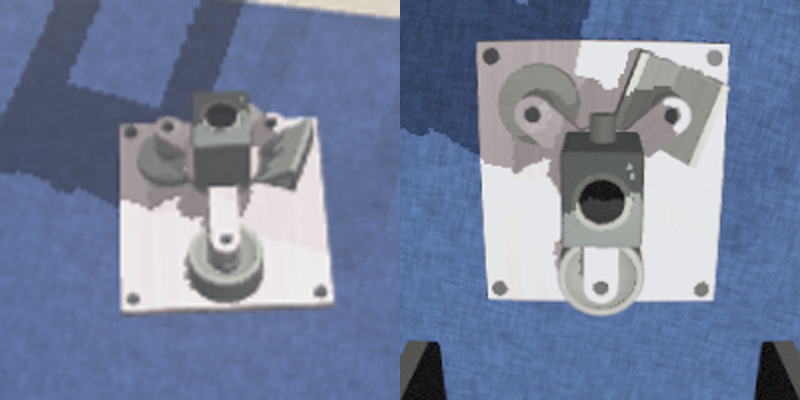

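The mount is in its seats. The wrist-crop feet at (201,288), (271,115) and (132,115), and the scene-crop feet, match the predicted seated positions within about 1 mm.

```bash
python3 -c "
from workcell import env
print(env.close_job())"
```

```text
the job is handed in; nothing more can be done
None
```

The three-foot detector was lowered gently into the base's three seats and released, and in two camera views all three feet sit within about 1 mm of their seated positions; the arm never went near the other detector or the meter, and I handed the job in at about 9 s, but it returned no verdict.

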